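# Set the thumbwheel timer of the plate heater to two

### The job

Two white plate heaters stand on the bench, each with a ribbed black thumbwheel timer whose fields are numbered with zero to five white dots. On the heater with the broad wheel, roll the wheel on by its ribs until the field with two dots lies squarely on top, between the two small pointers. Leave the wheel of the other heater, the narrow one, as it is set.

Things in the scene. Friction and masses are not known exactly. Their poses are not given: they have to be found in the camera images.
- broad_wheel (a joint): Turn (rad) of the broad thumbwheel; grows as its top rolls along the heater's +x, away from the robot. The field with n dots is on top at n x 1.047 (two: 2.094). At value q ribs stand at q + 0.524 + multiples of 1.047 rad from upright (positive: leaning to +x). Starts between -0.3 and 1.15. Light friction (2 N at the ribs), no clicks, stays where left; end stops at -0.5 and 5.7.
- broad_axle (a point): Centre of the broad wheel, 60 mm above the bench; y runs along its level axle, x away from the robot. The wheel is a black drum of 27 mm radius, 42 mm wide, with six straight grey ribs 60 degrees apart, 6 mm thick, full width, reaching out to 38 mm radius; between them fields of 0 to 5 white dots. A small steel pointer stands 28 mm to either side and ends 28 mm above this point.
- broad_heater: White heater case with the broad wheel, fixed to the bench; origin on the bench under the wheel's centre, axes as the axle's. 130 mm wide in y, from 70 mm before to 150 mm beyond the origin in x, top 55 mm high, with the upper part of the wheel free above it. From 48 mm to 148 mm in x a metal block with a green tube plate, up to 93 mm high. May stand left or right of the other.
- narrow_zero (a point): Point on the narrow wheel of the other heater, in the middle of its field without dots, 27 mm from its axle; it moves if that wheel turns and must stay put. Wheel only 18 mm wide, otherwise the same size as the broad one; same case; behind it a metal block with a few blue tube caps, up to 79 mm above the bench.

How it is judged (in metres and radians):
At the end, for the whole second after the job is handed in: The broad wheel is at rest with its two-dot field on top: its turn is 2.094 rad within 15 degrees either way (1.83 to 2.36 rad) (value of joint broad_wheel between 1.83 and 2.36 rad and not (velocity of joint broad_wheel above 0.05 rad/s) and velocity of joint broad_wheel above -0.05 rad/s); the robot touches nothing.
It fails at once if the narrow wheel has been turned (its zero point moved by more than 10 mm) (distance of narrow_zero from where it was at the start of the episode above 0.01 m).
It also fails if it takes over 54 s, if anything falls off the work surface, if the arm or the gripper's body presses on something with over 40 N, if the wrist force passes 120 N, or if a joint passes its speed limit or range.

### The arm

A 6-joint arm with a two-finger parallel gripper is mounted at the origin on the work surface. World frame = base frame: x ahead of the robot, y to its left, z up, the work surface at z = 0. Lengths are in mm, angles in degrees, forces in N, time in s.
With the tool pointing down it reaches from about 325 to 900 mm from the base axis. Payload 6.1 kg.
Tool frame: the origin (TCP) lies midway between the tips of the shut fingers; the grasp point (between the pads) lies 19 mm behind it (robot.grip_point_offset is the z of the grasp point in the tool frame, in mm); z points along the fingers, y is the line along which they close (so a half turn about z gives the same grasp; the last joint's range is limited). The gripper opens to 85 mm and grips with 20 to 120 N. Pads are 22 mm wide; open, the fingers measure 114 mm over their backs; the gripper's body (76 mm by 85 mm) begins 54 mm behind the grasp point. The pads swing forward as they close: fully open they stand 13 mm farther back than shut.
Start: joints at [-76.954, 12.628, 87.462, -0, 79.91, -7.225], TCP at [216.533, -586.284, 231.3] pointing down, gripper open.
Joint ranges: [-170.65, 170.65], [-52.31, 119.04], [5.05, 147.46], [-71.25, 251.25], [11.57, 151.72], [-153.62, 153.62]. Speed limits (degrees/s): [147.25, 147.25, 172.46, 180, 180, 180].

### API

Orientations are given as [roll, pitch, yaw] about the fixed x, y, z axes, in that order (R = Rz(yaw) Ry(pitch) Rx(roll)).
In Python, from plant import robot, cams gives the robot as it stands.
- The arm moves only by the tool drive_tool, never from a script. Its argument "plan" is text: rows parted by semicolons, each of 5 numbers parted by spaces: the opening, from -1 (shut) to 1 (fully open), so that 0 is half open, then the shift along the world's x, y, z in m, then the turn about the world's z in degrees. A call has exactly 5 rows; each row is the pose to reach, as a shift and turn from the pose commanded when the call began; what a row does not reach only later rows make up. A row lasts 1/12 s, in which the tool goes at most 41.7 mm and 7.16 degrees, less where a joint would pass 70% of its speed; a pose out of reach is approached as far as the arm can. A call with a gripper value outside its range is refused whole. The fingers move at their own pace and stop on an object; "squeeze" is the grip in N (left out, the last holds). Time passes only in rows, so rows that repeat a pose let the fingers close, or fill a call up. It gives the time, the measured TCP pose, the force, the opening and the grip force at its end, in the units of the state.
- robot.state(): the state, without advancing time (a new reading comes with each control period).
- cams.read_camera(name): name is "scene" or "top" or "wrist"; returns the picture (420x560x3 uint8, red, green, blue); there is no depth.
- cams.calibration(name): a dict with "fovy" (degrees; the focal length in pixels is half the picture's height over the tangent of half this angle, whatever the lens; pixels are square), "cx", "cy" (the principal point, pixels), "world_to_cam" (4x4, takes a point from world to camera coordinates). Camera axes: x right, y up, looking along -z (the intrinsics and any distortion apply to the point x, -y, -z); pixel columns grow to the right and rows downward; lengths in mm; the calibration is good to about 2 mm. A picture is of the moment at which its call begins: read the wrist's pose just before it. calibration takes no time and is no camera call; for the wrist camera it gives the pose at the moment of the call.
- robot.hand_in(): hands the job in; it is judged then, once.
The state is a dict: "t": time; "joint_positions": joint angles; "joint_velocities": joint speeds; "joint_efforts": joint torques, N m; "eef_pos": TCP position; "orientation": TCP orientation; "ft_force": force on the tool from outside, world axes, zero at the start; "moment": the same for the moment, N m; "grip_width": opening from 0.0 (shut) to 1.0 (fully open); "grip_force": force on a finger pad.
Only numpy, scipy, OpenCV 4.12 (cv2) and the standard library are available. Lean on these libraries where they do the work, as an engineer would, in place of code of your own. Each camera call takes 0.05 s, during which the arm holds its last target. There are 200 camera calls.

## Working session

There is one attempt and no reset: what is moved stays moved. The work goes in short steps, Python scripts to look and compute and a tool call to move; the robot and the scene stay as the last step left them, time stands still between calls to the robot, and variables do not carry over. Pictures are saved under pics/ and viewed, at most 10 in all, crops included, and the job is handed in when it is done.

Besides the shell and the picture viewer there is one more tool, called after "Call:" as name(argument=value, ...) on one line, values as JSON. drive_tool: Moves the arm, as the interface text tells. Its arguments: {"type":"object","properties":{"plan":{"type":"string"},"squeeze":{"type":"number"}},"required":["plan"]}

```bash
mkdir -p pics
python3 - <<'E'
from plant import robot,cams
import cv2,numpy as np
print(robot.state())
for n in("scene","top"):
    im=cams.read_camera(n); cv2.imwrite(f"pics/{n}0.png",im[:,:,::-1]); c=cams.calibration(n); print(n,c)
E
```

```text
{'t': 0.0, 'joint_positions': array([-7.69542136e+01,  1.26758599e+01,  8.75267303e+01,  1.02704297e-03,
        7.99101056e+01, -7.22416000e+00]), 'joint_velocities': array([ 0.01056826,  0.0183669 , -0.05239466,  0.01176461,  0.01463812,
       -0.08390188]), 'joint_efforts': array([ 6.46967783e-04, -4.96902287e+01, -3.89393342e+01,  4.54466476e-05,
        1.12240843e-02,  1.01167740e-05]), 'eef_pos': array([ 216.39868537, -585.68980724,  230.18364322]), 'orientation': array([-1.79888326e+02, -1.51744339e-02,  2.02697507e+01]), 'ft_force': array([ 0.17767274, -0.03427215,  0.06780772]), 'moment': array([-0.01765712, -0.02222807, -0.0028232 ]), 'grip_force': 0.0, 'grip_width': 1.0004158183412568}
scene {'fovy': 54.57559108779721, 'cx': 278.6311746414902, 'cy': 211.1389862062214, 'world_to_cam': array([[ 7.97591123e-01,  6.03197370e-01,  1.15487034e-03,
        -4.42569582e+02],
       [-5.04374541e-01,  6.65867899e-01,  5.49751093e-01,
         2.19017465e+02],
       [ 3.30839422e-01, -4.39059078e-01,  8.35327722e-01,
        -9.74895921e+02],
       [ 0.00000000e+00,  0.00000000e+00,  0.00000000e+00,
         1.00000000e+00]])}
top {'fovy': 44.39129619902855, 'cx': 285.14297702704863, 'cy': 203.06303962298702, 'world_to_cam': array([[-1.68825951e-03, -9.99685594e-01,  2.50172697e-02,
        -1.79979568e+01],
       [ 9.98121000e-01, -1.52238654e-04,  6.12735322e-02,
        -5.43080754e+02],
       [-6.12504588e-02,  2.50737079e-02,  9.97807442e-01,
        -9.59516600e+02],
       [ 0.00000000e+00,  0.00000000e+00,  0.00000000e+00,
         1.00000000e+00]])}
```

View pics/scene0.png

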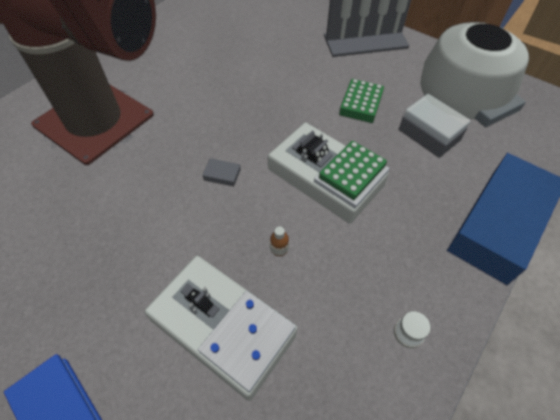

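View pics/top0.png

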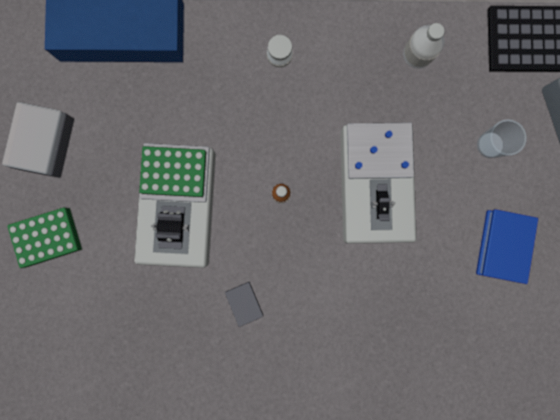

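The scene view shows the broad-wheel heater (green plate) near (325,165). In the top view its wheel is at about (170,228) on the left, and the narrow one is at (382,205). I'll zoom in on the broad wheel.

```bash
cat > h.py <<'E'
import cv2,numpy as np
from plant import robot,cams
def ray(n,u,v,z):
    c=cams.calibration(n);f=210/np.tan(np.radians(c["fovy"]/2));M=c["world_to_cam"];R=M[:3,:3]
    o=-R.T@M[:3,3];d=R.T@np.array([(u-c["cx"])/f,-(v-c["cy"])/f,-1]);return o+d*(z-o[2])/d[2]
def proj(n,p):
    c=cams.calibration(n);f=210/np.tan(np.radians(c["fovy"]/2));M=c["world_to_cam"]
    q=M[:3,:3]@p+M[:3,3];return np.array([c["cx"]-f*q[0]/q[2],c["cy"]+f*q[1]/q[2]])
E
python3 - <<'E'
from h import *
a=cv2.imread("pics/top0.png")[135:275,125:225];b=cv2.imread("pics/scene0.png")[115:185,260:360]
a=cv2.resize(a,None,fx=4,fy=4,interpolation=2);b=cv2.resize(b,(400,280),interpolation=2)
b=cv2.vconcat([b,np.zeros((280,400,3),np.uint8)])
cv2.imwrite("pics/z.png",cv2.hconcat([a,b]))
print(ray("top",170,228,80))
E
```

```text
[495.27313519 185.76458809  80.        ]
```

View pics/z.png

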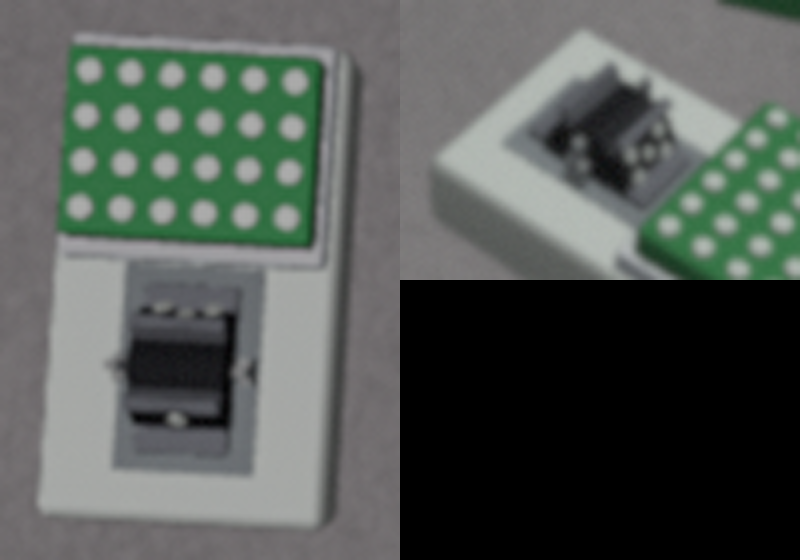

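The broad wheel has its blank field on top, with one dot on the robot side and five dots on the far side, so q≈0. The pointers sit at about (154,226) and (186,227.5) in the top view, and the case yaw is about -3.5°. Next I compute the axle position and the shift to make.

Run:
```python
from h import *
a=ray("top",154.2,226.2,85);b=ray("top",186.2,227.5,85);print(a,b,(a+b)/2)
z=lambda u,v:(125+u/4,135+v/4)
L=ray("top",*z(40,512),55);R=ray("top",*z(322,525),55);print(L,R)
d=(R-L);y=np.degrees(np.arctan2(d[0],-d[1]));print("yaw",-0+np.degrees(np.arctan2(-d[1],d[0]))-90, np.linalg.norm(d))
# recess centre line at 55
l1=ray("top",*z(128,262),55);l2=ray("top",*z(113,468),55);print(np.degrees(np.arctan2((l1-l2)[1],(l1-l2)[0])))
for yaw in(-2,-3,-4):
    c=np.cos(np.radians(yaw));s=np.sin(np.radians(yaw));m=(L+R)/2;print(yaw,m+70*np.array([c,s,0]))
```

```text
[498.38849202 212.29535458  85.        ] [496.04316081 156.57376236  85.        ] [497.21582642 184.43455847  85.        ]
[432.8672601  252.50478915  55.        ] [426.65476029 126.23160337  55.        ]
yaw 2.8166173006887334 126.42591744644076
-3.3621109038045174
-2 [499.71836809 186.92523149  55.        ]
-3 [499.66507763 185.70467932  55.        ]
-4 [499.59049371 184.4852431   55.        ]
```

Call:
drive_tool(plan="-1 0.010 0.031 0 -1; -1 0.020 0.062 0 -2; -1 0.030 0.093 0 -3; -1 0.040 0.124 0 -4; -1 0.048 0.155 0 -5", squeeze=40)

```text
t: 0.52
eef_pos: [264.8, -429.5, 230.6]
orientation: [-179.9, -0.0, 15.2]
ft_force: [1.0, -0.2, 0.1]
grip_width: 0.298
grip_force: 0.0
```

Call:
drive_tool(plan="-1 0.010 0.031 0 -1; -1 0.020 0.062 0 -2; -1 0.030 0.093 0 -3; -1 0.040 0.124 0 -4; -1 0.048 0.155 0 -5")

```text
t: 0.93
eef_pos: [312.6, -274.6, 230.9]
orientation: [-180.0, -0.0, 10.2]
ft_force: [1.1, 0.1, 0.0]
grip_width: -0.003
grip_force: 0.0
```

Call:
drive_tool(plan="-1 0.010 0.031 0 -1; -1 0.020 0.062 0 -2; -1 0.030 0.093 0 -3; -1 0.040 0.124 0 -4; -1 0.048 0.155 0 -5")

```text
t: 1.35
eef_pos: [360.6, -119.7, 231.1]
orientation: [-180.0, -0.0, 5.2]
ft_force: [-0.3, 0.2, 0.1]
grip_width: 0.002
grip_force: 0.0
```

Call:
drive_tool(plan="-1 0.010 0.031 0 -1; -1 0.020 0.062 0 -2; -1 0.030 0.093 0 -3; -1 0.040 0.124 0 -4; -1 0.048 0.155 0 -5")

```text
t: 1.77
eef_pos: [408.6, 35.4, 231.1]
orientation: [180.0, -0.0, 0.2]
ft_force: [0.4, -0.0, -0.1]
grip_width: -0.001
grip_force: 0.0
```

Call:
drive_tool(plan="-1 0.010 0.031 0 -1; -1 0.020 0.062 0 -2; -1 0.030 0.093 0 -3; -1 0.038 0.124 0 -3.3; -1 0.038 0.154 0 -3.3")

```text
t: 2.18
eef_pos: [447.1, 189.4, 230.9]
orientation: [180.0, -0.0, -3.0]
ft_force: [0.5, -0.8, -0.5]
grip_width: 0.001
grip_force: 0.0
```

Run:
```python
from h import *
im=cams.read_camera("wrist");cv2.imwrite("pics/w1.png",im[:,:,::-1])
c=np.cos(np.radians(-3));s=np.sin(np.radians(-3))
for p in([-28*0,28,88],[0,-28,88],[0,0,98]): print(proj("wrist",np.array([498-s*p[1],185.5+c*p[1],p[2]])))
print(robot.state()["eef_pos"])
```

```text
[253.52827661 133.87595265]
[317.04124961 134.0083383 ]
[285.45461907 134.60324449]
[446.14873894 193.67259665 230.94008467]
```

View pics/w1.png

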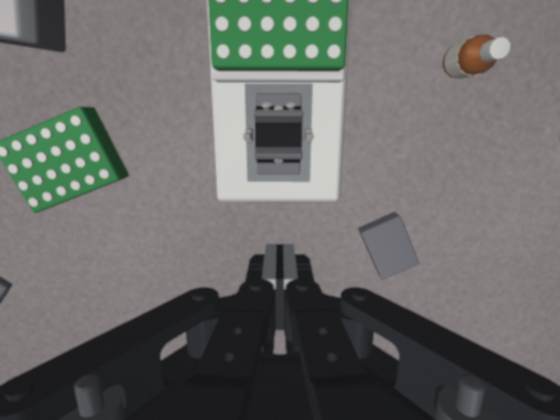

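The wrist view shows the wheel between pointers at (248,135) and (308,134), with the blank field on top and q≈0. The axle is at about (498,187). I'll descend behind the near rib.

Call:
drive_tool(plan="-1 0.004 0.0015 -0.03 0; -1 0.008 0.0015 -0.06 0; -1 0.0095 0.0015 -0.09 0; -1 0.0095 0.0015 -0.12 0; -1 0.0095 0.0015 -0.12 0")

```text
t: 2.65
eef_pos: [450.9, 187.9, 104.8]
orientation: [179.8, 0.7, -3.0]
ft_force: [-1.4, -0.0, -1.4]
grip_width: -0.0
grip_force: 0.0
```

Call:
drive_tool(plan="-1 0 0 -0.01 0; -1 0 0 -0.02 0; -1 0 0 -0.02 0; -1 0 0 -0.02 0; -1 0 0 -0.02 0")

```text
t: 3.07
eef_pos: [457.1, 189.4, 92.7]
orientation: [-180.0, -0.1, -3.0]
ft_force: [-0.3, -0.7, -0.0]
grip_width: 0.0
grip_force: 0.0
```

Call:
drive_tool(plan="-1 0.006 0 -0.001 0; -1 0.012 -0.0005 -0.001 0; -1 0.018 -0.001 -0.001 0; -1 0.021 -0.001 -0.001 0; -1 0.024 -0.001 -0.001 0")

```text
t: 3.48
eef_pos: [483.0, 188.4, 95.0]
orientation: [-180.0, -0.2, -3.0]
ft_force: [-7.2, -4.6, 28.5]
grip_width: -0.001
grip_force: 12.5
```

Call:
drive_tool(plan="-1 0.004 0 0 0; -1 0.008 -0.0005 0 0; -1 0.012 -0.001 0 0; -1 0.015 -0.001 0 0; -1 0.018 -0.001 0 0")

```text
t: 3.9
eef_pos: [498.2, 187.1, 90.2]
orientation: [180.0, 0.0, -3.0]
ft_force: [-1.5, -0.5, 1.6]
grip_width: 0.001
grip_force: 1.3
```

Run:
```python
from h import *
print(robot.state()["eef_pos"],robot.state()["ft_force"])
w=cams.read_camera("wrist");s=cams.read_camera("scene")[115:185,260:360]
w=cv2.resize(w[140:320,200:360],(480,540),interpolation=2)
s=cv2.resize(s,(320,224),interpolation=2);s=cv2.vconcat([s,np.zeros((316,320,3),np.uint8)])
cv2.imwrite("pics/w2.png",cv2.hconcat([w,s])[:,:,::-1])
```

```text
[498.24779198 187.12190463  90.15034957] [-1.50041282 -0.48515835  1.59408474]
```

View pics/w2.png

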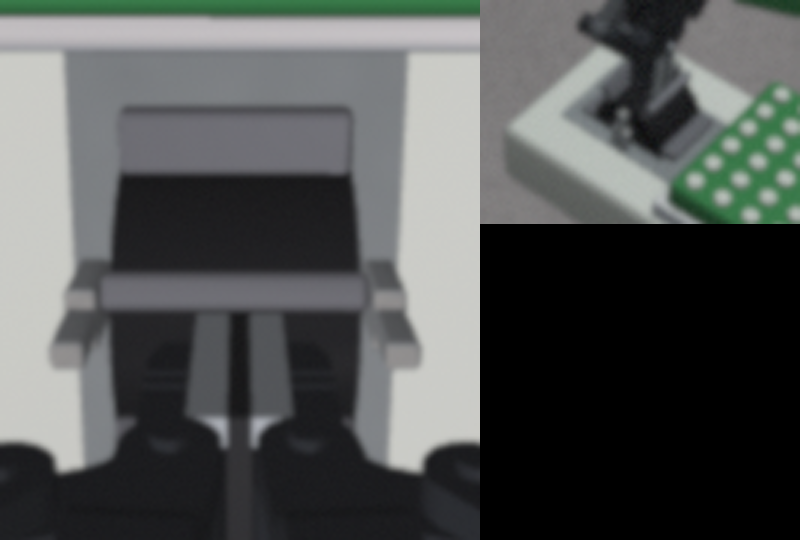

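The pushed rib is now ahead of the finger, leaning to +x, and the blank field has rolled to the far side, so q is about 0.9. I'll lift, go back, and lower behind the next rib.

Call:
drive_tool(plan="-1 0 0 0.015 0; -1 -0.002 0 0.03 0; -1 -0.02 0.001 0.03 0; -1 -0.044 0.002 0.03 0; -1 -0.044 0.002 0.03 0")

```text
t: 4.42
eef_pos: [450.3, 189.2, 119.0]
orientation: [180.0, 0.2, -3.0]
ft_force: [0.1, -0.0, -1.1]
grip_width: -0.004
grip_force: 0.0
```

Call:
drive_tool(plan="-1 0 0 0 0; -1 0 0 -0.01 0; -1 0 0 -0.02 0; -1 0 0 -0.03 0; -1 0 0 -0.03 0")

```text
t: 4.83
eef_pos: [452.3, 188.6, 87.0]
orientation: [179.9, 0.3, -3.1]
ft_force: [-0.1, 0.7, -0.1]
grip_width: 0.001
grip_force: 0.0
```

Call:
drive_tool(plan="-1 0.005 0 0 0; -1 0.010 -0.0005 0 0; -1 0.015 -0.001 0 0; -1 0.020 -0.001 0 0; -1 0.025 -0.001 0 0")

```text
t: 5.25
eef_pos: [478.1, 188.2, 94.5]
orientation: [179.9, 0.3, -3.0]
ft_force: [-24.0, -8.0, 53.1]
grip_width: -0.001
grip_force: 28.9
```

Call:
drive_tool(plan="-1 0.004 0 0 0; -1 0.008 -0.0005 0 0; -1 0.012 -0.001 0 0; -1 0.016 -0.001 0 0; -1 0.019 -0.001 0 0")

```text
t: 5.67
eef_pos: [504.3, 186.8, 95.9]
orientation: [-180.0, -0.7, -3.0]
ft_force: [0.7, -3.9, 15.9]
grip_width: -0.001
grip_force: 7.4
```

Run:
```python
from h import *
print(robot.state()["eef_pos"],robot.state()["ft_force"])
w=cams.read_camera("wrist");s=cams.read_camera("scene")[115:185,260:360]
w=cv2.resize(w[140:320,200:360],(480,540),interpolation=2)
s=cv2.resize(s,(320,224),interpolation=2);s=cv2.vconcat([s,np.zeros((316,320,3),np.uint8)])
cv2.imwrite("pics/w3.png",cv2.hconcat([w,s])[:,:,::-1])
```

```text
[504.34937979 186.77977978  95.86988545] [ 0.70459588 -3.92597979 15.90101754]
```

View pics/w3.png

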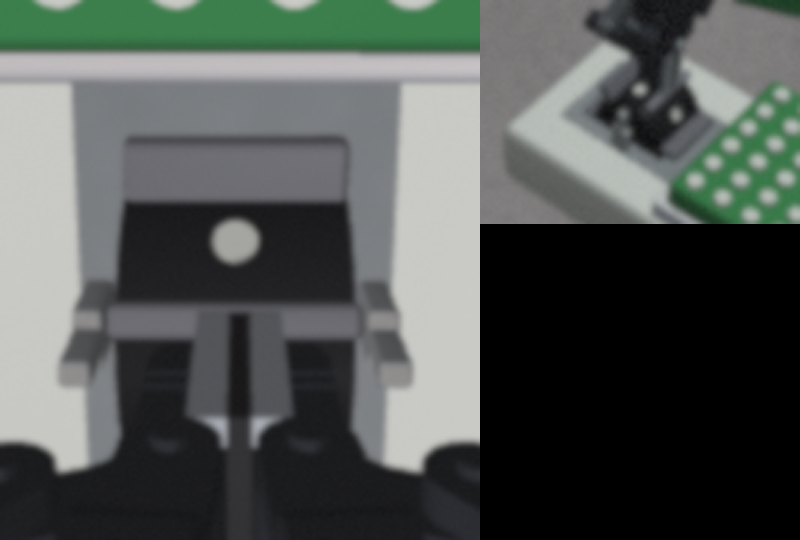

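The one-dot field is ahead of the finger, and the finger appears to sit on the rib (z=96, Fz=16). I'll lift off and measure.

Call:
drive_tool(plan="-1 0 0 0.015 0; -1 -0.002 0 0.03 0; -1 -0.03 0.001 0.06 0; -1 -0.06 0.002 0.09 0; -1 -0.06 0.002 0.12 0")

```text
t: 6.18
eef_pos: [433.8, 189.1, 210.0]
orientation: [179.9, 0.3, -3.0]
ft_force: [1.3, 0.9, -0.5]
grip_width: 0.001
grip_force: 0.0
```

Call:
drive_tool(plan="-1 0 0 0 0; -1 0 0 0 0; -1 0 0 0 0; -1 0 0 0 0; -1 0 0 0 0")

```text
t: 6.6
eef_pos: [437.6, 188.9, 208.9]
orientation: [180.0, 0.1, -3.0]
ft_force: [-0.3, 0.3, -0.5]
grip_width: 0.001
grip_force: 0.0
```

Run:
```python
from h import *
print(robot.state()["eef_pos"])
w=cams.read_camera("wrist")
c=np.cos(np.radians(-3));s=np.sin(np.radians(-3))
W=lambda x,y,z:np.array([498+c*x-s*y,187+s*x+c*y,z])
k=lambda p:(proj("wrist",p)-[200,80])*5
for p in((0,28,88),(0,-28,88)): print("ptr",k(W(*p)))
for th in(-60,-45,-30,-15,0,15,30,45):
    t=np.radians(th);print(th,k(W(38*np.sin(t),0,60+38*np.cos(t))))
cv2.imwrite("pics/w4.png",cv2.resize(w[80:200,200:360],(800,600),interpolation=2)[:,:,::-1])
```

```text
[437.61146374 188.90567282 208.90248965]
ptr [209.90485372 224.2556043 ]
ptr [556.67330182 224.07313775]
-60 [384.18432736 419.15587567]
-45 [383.79987635 390.05759162]
-30 [383.43168382 346.18130641]
-15 [383.11412542 290.06400874]
0 [382.88095004 226.11535775]
15 [382.75898092 160.22970965]
30 [382.76221802  98.89593735]
45 [382.8886756  48.0417606]
```

View pics/w4.png

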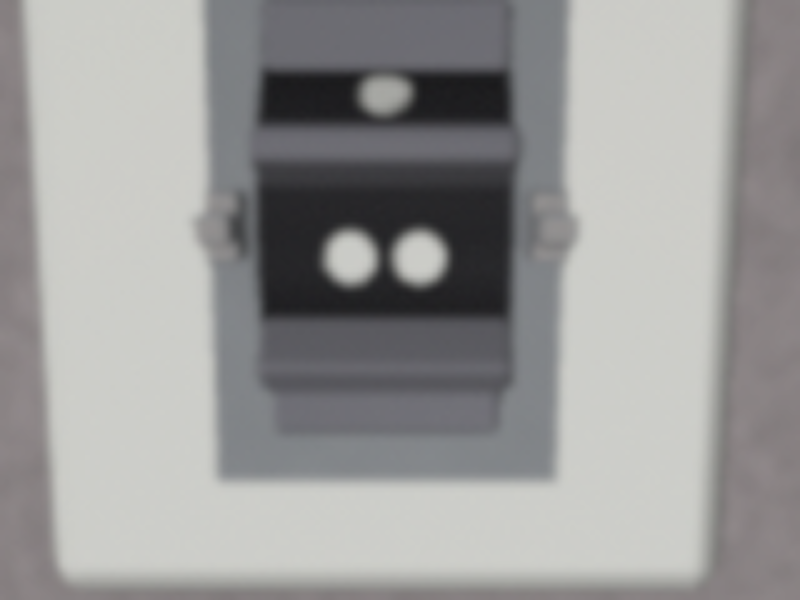

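The two-dot field is nearly on top. Ribs project at about +20° (row 144) and -37° (row 375), so it is 8–9° short. I'll add a gentle nudge on the far rib.

Call:
drive_tool(plan="-1 0.02 -0.001 -0.02 0; -1 0.04 -0.002 -0.04 0; -1 0.055 -0.002 -0.06 0; -1 0.055 -0.002 -0.08 0; -1 0.055 -0.002 -0.09 0")

```text
t: 7.07
eef_pos: [491.6, 186.5, 116.5]
orientation: [179.9, 0.3, -3.1]
ft_force: [-2.0, 0.5, 0.0]
grip_width: -0.004
grip_force: 0.0
```

Call:
drive_tool(plan="-1 0 0 0 0; -1 0 0 0 0; -1 0 0 -0.01 0; -1 0 0 -0.02 0; -1 0 0 -0.03 0")

```text
t: 7.48
eef_pos: [493.6, 187.5, 90.5]
orientation: [-180.0, -0.1, -3.0]
ft_force: [0.3, 0.5, -0.3]
grip_width: -0.001
grip_force: 0.0
```

Call:
drive_tool(plan="-1 0 0 0 0; -1 0 0 0 0; -1 0.001 0 0 0; -1 0.002 0 0 0; -1 0.003 0 0 0")

```text
t: 7.9
eef_pos: [496.6, 187.3, 90.9]
orientation: [-180.0, -0.1, -3.0]
ft_force: [0.0, 0.1, -0.1]
grip_width: -0.002
grip_force: 0.0
```

Call:
drive_tool(plan="-1 0.001 0 0 0; -1 0.002 0 0 0; -1 0.003 0 0 0; -1 0.004 0 0 0; -1 0.005 0 0 0")

```text
t: 8.32
eef_pos: [500.5, 187.1, 89.9]
orientation: [180.0, 0.1, -3.0]
ft_force: [-2.6, -0.3, -0.7]
grip_width: -0.001
grip_force: 1.1
```

Call:
drive_tool(plan="-1 0 0 0 0; -1 0 0 0 0; -1 0 0 0 0; -1 0 0 0 0; -1 0 0 0 0")

```text
t: 8.73
eef_pos: [500.8, 187.2, 90.2]
orientation: [180.0, 0.0, -3.0]
ft_force: [-2.5, 0.1, -0.6]
grip_width: 0.004
grip_force: 1.1
```

Call:
drive_tool(plan="-1 -0.002 0 0.0 0; -1 -0.002 0 0.02 0; -1 -0.015 0.001 0.05 0; -1 -0.04 0.002 0.08 0; -1 -0.063 0.002 0.12 0")

```text
t: 9.15
eef_pos: [439.1, 189.0, 206.7]
orientation: [180.0, 0.1, -3.1]
ft_force: [0.5, -0.1, -0.2]
grip_width: 0.001
grip_force: 0.0
```

Call:
drive_tool(plan="-1 0 0 0 0; -1 0 0 0 0; -1 0 0 0 0; -1 0 0 0 0; -1 0 0 0 0")

```text
t: 9.57
eef_pos: [439.9, 188.9, 204.9]
orientation: [180.0, 0.1, -3.1]
ft_force: [0.0, -0.5, -1.2]
grip_width: 0.0
grip_force: 0.0
```

Run:
```python
from h import *
print(robot.state()["eef_pos"],robot.state()["ft_force"])
w=cams.read_camera("wrist")
cv2.imwrite("pics/w5.png",cv2.resize(w[80:200,200:360],(800,600),interpolation=2)[:,:,::-1])
```

```text
[439.88822712 188.87383603 204.88026332] [ 0.00702239 -0.51991007 -1.21460699]
```

View pics/w5.png

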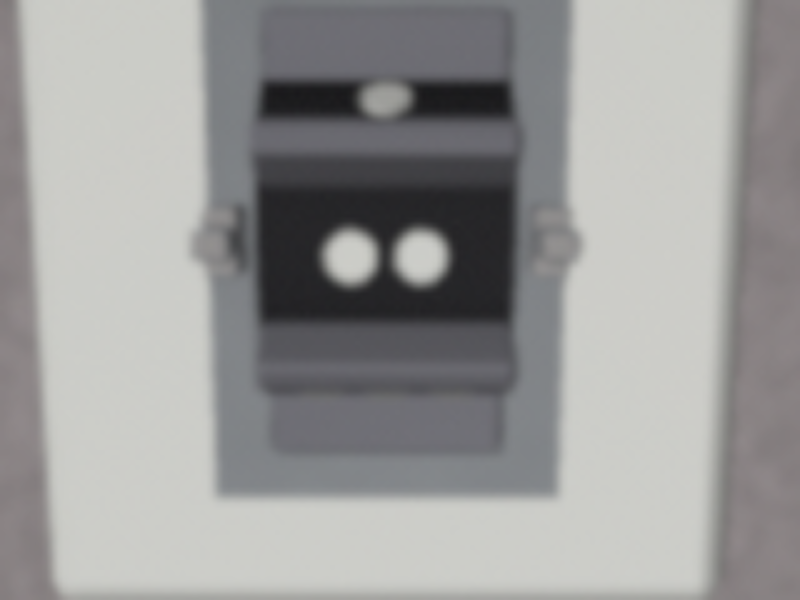

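Relative to the pointers, the two-dot field is now within about 4° of the top (ribs at about +26° and -33°). The arm is clear, so I'm handing in.

```bash
python3 -c "
from plant import robot
print(robot.hand_in())"
```

```text
the job is handed in; nothing more can be done
None
```

The job is handed in: in the last picture the broad wheel's two-dot field is on top within about 4°, the narrow wheel was never touched, and the arm is clear; the hand-in call returned no verdict.

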